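Heaviest metal tin to the bench balance

TASK

Release the bench balance by sliding its transport lock knob to the robot's left, all the way to the end stop, before lifting any tin. Then heft the three identical closed tins to find the heaviest by feel, leaving the two lighter ones standing on the bench where they were, and finish still holding the heaviest upright in the gripper over the middle of the balance's round pan, its bottom about 8 cm above the pan: do not set it down and let no tin touch the balance. Leave everything else on the bench undisturbed.

Things in the scene. Friction and masses are not known exactly. Their poses are not given: they have to be found in the camera images.
- table: the wooden bench top, its surface at height 0
- balance: bench balance fixed to the bench, grey, 240 mm deep (its x) by 200 mm wide (its y), turned up to 0.25 rad; origin under its centre on the bench. Its front deck (towards the robot, its x -120 to -38 mm) is 30 mm high and carries the transport lock; the rear part is 50 mm high with the round pan on top
- pan (a point): centre of the top face of the round steel pan, 120 mm in diameter, 66 mm above the bench
- lock (a joint): transport lock: a black upright knob that slides along a track across the front deck of the balance, towards the balance's +y (the robot's left). Value in m: 0 at the locked end, 0.060 at the released end stop; starts 0 to 0.020. Light friction of about 1.5 N, stays where it is left
- lock_top (a point): centre of the top of the lock knob, 84 mm above the bench; the knob is 28 mm (balance's x) by 20 mm (balance's y) and stands 40 mm above its track, which is 40 mm wide
- tin_a: closed round aluminium tin with a screw lid, 60 mm in diameter, 70 mm high, standing on the bench; origin at the centre of its underside, z up. The three tins look alike; one is packed with metal (0.60 to 0.78 kg in all), the other two weigh 0.20 to 0.33 kg each. Which is which can only be felt; it changes from run to run, whatever the name or place. The contents may shift a little inside
- tin_b: closed round aluminium tin with a screw lid, 60 mm in diameter, 70 mm high, standing on the bench; origin at the centre of its underside, z up. The three tins look alike; one is packed with metal (0.60 to 0.78 kg in all), the other two weigh 0.20 to 0.33 kg each. Which is which can only be felt; it changes from run to run, whatever the name or place. The contents may shift a little inside
- tin_c: closed round aluminium tin with a screw lid, 60 mm in diameter, 70 mm high, standing on the bench; origin at the centre of its underside, z up. The three tins look alike; one is packed with metal (0.60 to 0.78 kg in all), the other two weigh 0.20 to 0.33 kg each. Which is which can only be felt; it changes from run to run, whatever the name or place. The contents may shift a little inside
- pick: soldering pick with a dark wooden handle, 170 mm long, 26 mm thick, lying along its x among the tins; origin under its middle
- tweezers: steel tweezers, 155 mm long, 12 mm wide, 8 mm high, lying along their x among the tins; origin under the middle
- soldering_block: white perforated soldering block, 90 x 130 x 25 mm; origin under its centre
- ring_cone: small wooden ring cone, 48 mm across the foot, 78 mm high; origin under its centre
- jar: small amber glass jar, 52 mm across, 65 mm high; origin under its centre
- bench_block: steel bench block, 70 x 70 x 22 mm; origin under its centre
Things that resemble listed ones, but are neither listed nor needed, are in the scene too. What is shaped like the tin_c but purple or turquoise is not meant.

How it is judged:
On the way, in this order (a step that is already met when the one before it is completed fails the run):
1. the transport lock stands at its released end stop (value of joint lock above 0.055 m), for 0.2 s.
2. the heaviest tin is lifted clear of the bench in the gripper (((height (world z) of tin_a above 0.02 m and contact force between tin_a and the fingers above 1 N and contact force between tin_b and table between 1 and 4.4 N and contact force between tin_c and table between 1 and 4.4 N) or (height (world z) of tin_b above 0.02 m and contact force between tin_b and the fingers above 1 N and contact force between tin_a and table between 1 and 4.4 N and contact force between tin_c and table between 1 and 4.4 N) or (height (world z) of tin_c above 0.02 m and contact force between tin_c and the fingers above 1 N and contact force between tin_a and table between 1 and 4.4 N and contact force between tin_b and table between 1 and 4.4 N))), for 0.2 s.
At the end, for the whole second after the job is handed in: Lock within 5 mm of its released stop. Heaviest tin held still, tilt under 0.2 rad, axis within 40 mm of the pan centre, bottom 45 to 130 mm above the pan, touching only the fingers. The other two (each pressing under 4.4 N on the table) stand on the bench within 40 mm of their starts, untouched (value of joint lock above 0.055 m and ((contact force between tin_a and the fingers above 1 N and contact force between tin_b and table between 1 and 4.4 N and contact force between tin_c and table between 1 and 4.4 N and horizontal distance between tin_a and pan below 0.04 m and z of tin_a in the frame of pan between 0.045 and 0.13 m and angle between tin_a's own z axis and vertical below 0.2 rad and linear speed of tin_a below 0.03 m/s and contact force between tin_a and balance below 0.1 N and contact force between tin_a and tin_b below 0.1 N and contact force between tin_a and tin_c below 0.1 N and distance of each of tin_b, tin_c from where it was at the start of the episode below 0.04 m and height (world z) of each of tin_b, tin_c below 0.006 m and angle between each of tin_b, tin_c's own z axis and vertical below 0.1 rad and contact force between each of tin_b, tin_c and the fingers below 0.1 N) or (contact force between tin_b and the fingers above 1 N and contact force between tin_a and table between 1 and 4.4 N and contact force between tin_c and table between 1 and 4.4 N and horizontal distance between tin_b and pan below 0.04 m and z of tin_b in the frame of pan between 0.045 and 0.13 m and angle between tin_b's own z axis and vertical below 0.2 rad and linear speed of tin_b below 0.03 m/s and contact force between tin_b and balance below 0.1 N and contact force between tin_b and tin_a below 0.1 N and contact force between tin_b and tin_c below 0.1 N and distance of each of tin_a, tin_c from where it was at the start of the episode below 0.04 m and height (world z) of each of tin_a, tin_c below 0.006 m and angle between each of tin_a, tin_c's own z axis and vertical below 0.1 rad and contact force between each of tin_a, tin_c and the fingers below 0.1 N) or (contact force between tin_c and the fingers above 1 N and contact force between tin_a and table between 1 and 4.4 N and contact force between tin_b and table between 1 and 4.4 N and horizontal distance between tin_c and pan below 0.04 m and z of tin_c in the frame of pan between 0.045 and 0.13 m and angle between tin_c's own z axis and vertical below 0.2 rad and linear speed of tin_c below 0.03 m/s and contact force between tin_c and balance below 0.1 N and contact force between tin_c and tin_a below 0.1 N and contact force between tin_c and tin_b below 0.1 N and distance of each of tin_a, tin_b from where it was at the start of the episode below 0.04 m and height (world z) of each of tin_a, tin_b below 0.006 m and angle between each of tin_a, tin_b's own z axis and vertical below 0.1 rad and contact force between each of tin_a, tin_b and the fingers below 0.1 N))); the arm keeps its last pose, push and grip.
It fails at once if a tin is lifted before the transport lock is released (value of joint lock below 0.055 m and height (world z) of any of tin_a, tin_b, tin_c above 0.015 m).
It fails at once if a tin touches the balance (contact force between any of tin_a, tin_b, tin_c and balance above 0.5 N).
It fails at once if a tin is knocked over (angle between any of tin_a, tin_b, tin_c's own z axis and vertical above 0.7 rad).
It fails at once if a bystander is moved more than 30 mm (distance of any of pick, tweezers, soldering_block, ring_cone, jar, bench_block from where it was at the start of the episode above 0.03 m).
It also fails if it takes over 67 s, if anything falls off the work surface, if the arm or the gripper's body presses on something with over 40 N, if the wrist force passes 120 N, or if a joint passes its speed limit or range.

ROBOT

A 6-joint arm with a two-finger parallel gripper is mounted at the origin on the work surface. World frame = base frame: x ahead of the robot, y to its left, z up, the work surface at z = 0. Lengths are in m, angles in rad, forces in N, time in s.
With the tool pointing down it reaches from about 0.35 to 0.975 m from the base axis. Payload 4.9 kg.
Tool frame: the origin (TCP) lies at the very end of the fingers, on their centre line; the grasp point (between the pads) lies behind it (manip.pinch_z is the y of the grasp point in the tool frame, in m); y points along the fingers, x is the direction in which the jaws open and shut, and the axes are right-handed (so a half turn about y gives the same grasp; the last joint's range is limited). The gripper opens to 85 mm and grips with 20 to 120 N. Pads are 22 mm wide; open, the fingers measure 114 mm over their backs; the gripper's body (76 mm by 85 mm) begins 54 mm behind the grasp point. The pads swing forward as they close: fully open they stand 13 mm farther back than shut.
Start: joints at [1.016, 0.053, 1.613, -0, 1.476, -0.119], TCP at [0.264, 0.567, 0.231] pointing down, gripper open.
Joint ranges: [-3.01, 3.01], [-1.01, 2.22], [0.06, 2.58], [-1.02, 4.17], [0.09, 2.62], [-3.14, 3.14]. Speed limits (rad/s): [2.57, 2.57, 3.14, 3.14, 3.14, 3.14].

INTERFACE

Orientations are given as a unit quaternion [w, x, y, z].
In Python, from plant import manip gives the robot as it stands.
- The arm moves only by the tool drive_tool, never from a script. Its argument "motion" is a list of rows, each a list of 3 entries, a list of its own where there are three numbers: the shift along the tool's x, y, z in units of 25 mm (1.0 is 25 mm), then the turn, a rotation vector about the tool's x, y, z in units of 5 degrees (1.0 is 5 degrees), then the closure, from -1 (fully open) to 1 (shut). A call has 1 to 12 rows; each row shifts and turns the commanded pose from where the row before left it, along the tool's axes as they then stand; what a row does not reach is not made up. A row lasts 1/10 s, in which the tool goes at most 50 mm and 8.59 degrees, less where a joint would pass 70% of its speed; a pose out of reach is approached as far as the arm can. A call is refused whole if a number of a shift passes 1 or a number of a turn 1, either way. A call with a gripper value outside its range is refused whole. The fingers move at their own pace and stop on an object; the grip force is fixed at half the most. Time passes only in rows, so rows that do not move let the fingers close. It gives the time, the measured TCP pose, the force and the opening at its end, in the units of the state.
- manip.state(): the state, without advancing time (a new reading comes with each control period).
- manip.grab_frame(name): name is "scene" or "top" or "wrist"; returns a dict with "img" (420x560x3 uint8, blue, green, red), "range_z" (420x560 float32, m along the optical axis (not along the pixel's ray), 0 where there is no reading), "camera_matrix" (3x3 intrinsics, pixels), "k1" (the pictures are not rectified: a ray, as slopes to the right and down, at radius r is drawn at 1 + k1 r^2 times it, then the intrinsics apply), "world_from_camera" (4x4, takes a point from camera to world coordinates); the wrist camera has in their place "T_tool_cam" (4x4, takes a point from camera to tool coordinates, whose origin is the TCP and whose axes are the tool frame's). Camera axes: x right, y down, z forward; pixel columns grow to the right and rows downward; lengths in m; the calibration is good to about 2 mm. A picture is of the moment at which its call begins: read the wrist's pose just before it.
- manip.job_done(): hands the job in, once; it reports no verdict.
The state is a dict: "time": time; "joint_pos": joint angles; "joint_vel": joint speeds; "joint_efforts": joint torques, N m; "tool_pos": TCP position; "tool_rot": TCP orientation; "contact_force": force on the tool from outside, world axes, zero at the start; "ft_torque": the same for the moment, N m; "gripper_width": opening from 0.0 (shut) to 1.0 (fully open).
Only numpy, scipy, OpenCV 4.12 (cv2) and the standard library are available. Lean on these libraries where they do the work, as an engineer would, in place of code of your own. Each camera call takes 0.05 s, during which the arm holds its last target. There are 200 camera calls.

## Working session

There is one attempt and no reset: what is moved stays moved. The work goes in short steps, Python scripts to look and compute and a tool call to move; the robot and the scene stay as the last step left them, time stands still between calls to the robot, and variables do not carry over. Pictures are saved under pics/ and viewed, about 8 in all and at most 12, crops included, and the job is handed in when it is done.

Besides the shell and the picture viewer there is one more tool, called after ">>>" in YAML: its name, and indented under it one key for each argument. drive_tool: Moves the arm, as the interface text tells. Its arguments: {"type":"object","properties":{"motion":{"type":"array","items":{"type":"array"}}},"required":["motion"]}

```bash
mkdir -p pics; ls; cat > h.py <<'E'
import numpy as np, cv2
from plant import manip
from scipy.spatial.transform import Rotation as R
def R_tool(s):
    q=s["tool_rot"]; return R.from_quat([q[1],q[2],q[3],q[0]]).as_matrix()
def cloud(name):
    s=manip.state(); f=manip.grab_frame(name)
    K=np.array(f["camera_matrix"]); h,w=f["range_z"].shape
    u,v=np.meshgrid(np.arange(w),np.arange(h))
    d=np.stack([(u-K[0,2])/K[0,0],(v-K[1,2])/K[1,1]],-1); p=d.copy()
    for _ in range(10): p=d/(1+f["k1"]*(p**2).sum(-1,keepdims=True))
    z=f["range_z"][...,None]; P=np.concatenate([p*z,z,],-1)
    if name=="wrist":
        T=np.eye(4);T[:3,:3]=R_tool(s);T[:3,3]=s["tool_pos"];T=T@np.array(f["T_tool_cam"])
    else: T=np.array(f["world_from_camera"])
    W=P@T[:3,:3].T+T[:3,3]; W[f["range_z"]==0]=np.nan
    return f["img"],W
E
python3 - <<'E'
from h import *
s=manip.state(); print(s, R_tool(s).round(3), manip.pinch_z)
for n in("top","scene"):
    i,W=cloud(n); cv2.imwrite(f"pics/{n}1.png",i); np.save(f"{n}.npy",W)
E
```

```text
pics
{'time': 0.0, 'joint_pos': array([ 1.01600281e+00,  5.33731962e-02,  1.61432019e+00,  2.85893230e-05,
        1.47599426e+00, -1.19002838e-01]), 'joint_vel': array([-1.14422359e-03,  5.88108890e-04, -5.80374493e-04,  3.98620784e-04,
        2.88049280e-05,  4.77014361e-04]), 'joint_efforts': array([ 5.06423839e-04, -3.93667638e+01, -3.70183110e+01, -1.06988006e-05,
        6.79108649e-03,  5.22571554e-06]), 'tool_pos': array([0.26348829, 0.5660472 , 0.23003725]), 'tool_rot': array([-0.59595298,  0.5965772 ,  0.37941687, -0.38076046]), 'contact_force': array([ 0.56340409, -0.41890242,  0.03539985]), 'ft_torque': array([-0.02946023, -0.03907193,  0.00624   ]), 'gripper_width': 1.0040702062124123} [[ 0.422 -0.001 -0.907]
 [ 0.907 -0.002  0.422]
 [-0.002 -1.     0.   ]] -0.0187
```

View pics/top1.png

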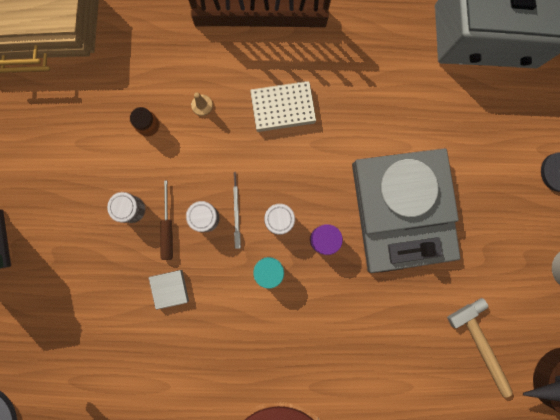

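View pics/scene1.png

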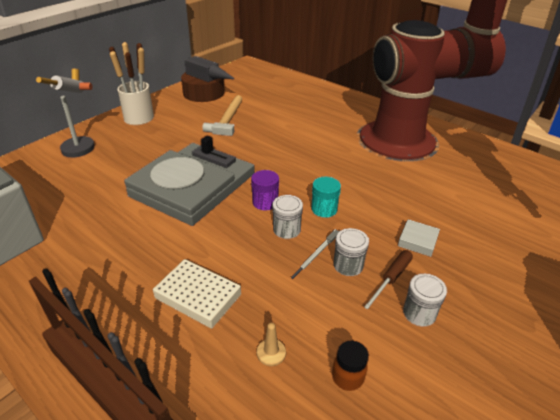

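The top view looks down with +x up and +y to the left. The tins are at about px (123,207), (202,216) and (280,219), the pan at (410,187), and the lock knob at (430,250). Purple (327,240) and turquoise (269,273) are decoys. Next I measure these from the depth data.

```bash
python3 - <<'E'
from h import *
W=np.load("top.npy"); i=cv2.imread("pics/top1.png")
def blob(c,r,lo,hi):
    u,v=c; Q=W[v-r:v+r+1,u-r:u+r+1].reshape(-1,3); Q=Q[(Q[:,2]>lo)&(Q[:,2]<hi)]
    (cx,cy),(a,b),t=cv2.minAreaRect(Q[:,:2].astype(np.float32))
    print(c,len(Q),"rect",np.round([cx,cy,a,b],4),round(t,1),"z",np.nanmedian(Q[:,2]).round(4))
for c in[(123,207),(202,216),(280,219),(327,240),(269,273)]: blob(c,24,.062,.078)
blob((410,187),40,.059,.075)
blob((430,250),20,.075,.095)
blob((410,212),75,.044,.056)
blob((410,212),85,.025,.036)
blob((418,250),40,.038,.056)
blob((168,290),26,.015,.03);blob((285,106),45,.015,.035);blob((167,240),24,.012,.03);blob((168,200),22,.004,.03);blob((237,212),42,.005,.012)
E
```

```text
(123, 207) 686 rect [0.5254 0.3245 0.0579 0.0598] 30.6 z 0.0693
(202, 216) 674 rect [0.5086 0.1618 0.0565 0.0571] 0.1 z 0.0693
(280, 219) 707 rect [0.5049 0.0054 0.0582 0.0596] 19.3 z 0.0693
(327, 240) 729 rect [ 0.4655 -0.0917  0.0582  0.0607] 0.6 z 0.0693
(269, 273) 743 rect [0.3979 0.0262 0.0598 0.0598] 0.0 z 0.0694
(410, 187) 2578 rect [ 0.5717 -0.262   0.1192  0.1168] 87.9 z 0.065
(430, 250) 152 rect [ 0.445  -0.298   0.0281  0.0216] 0.1 z 0.0826
(410, 212) 4596 rect [ 0.5345 -0.2679  0.2256  0.2009] 8.0 z 0.0489
(410, 212) 2533 rect [ 0.5249 -0.2689  0.2377  0.2004] 8.1 z 0.0289
(418, 250) 2051 rect [ 0.4708 -0.2852  0.1099  0.1722] 0.5 z 0.0474
(168, 290) 1090 rect [0.3551 0.2371 0.0708 0.0711] 13.4 z 0.0208
(285, 106) 2482 rect [ 0.753  -0.002   0.0917  0.1306] 9.2 z 0.0243
(167, 240) 496 rect [0.465  0.2442 0.0915 0.0264] 1.8 z 0.0221
(168, 200) 147 rect [0.5447 0.2449 0.0945 0.0205] 1.3 z 0.0147
(237, 212) 186 rect [0.5118 0.1142 0.1536 0.1108] 28.2 z 0.0065
```

>>> drive_tool:
  motion:
    - [[-0.6,0,-0.9],[0,0.95,0],1]
    - [[-0.5,0,-1],[0,0.95,0],1]
    - [[-0.4,0,-1],[0,0.95,0],1]
    - [[-0.3,0,-1],[0,0.95,0],1]
    - [[-0.2,0,-1],[0,0.95,0],1]
    - [[-0.1,0,-1],[0,0.95,0],1]
    - [[0,0,-1],[0,0.95,0],1]
    - [[0.1,0,-1],[0,0.95,0],1]
    - [[0.2,0,-1],[0,0.95,0],1]
    - [[0.3,0,-1],[0,0.95,0],1]
    - [[0.4,0,-1],[0,0.95,0],1]
    - [[0.4,0,-1],[0,0.95,0],1]

```text
time: 1.3
tool_pos: [0.4472, 0.3105, 0.2307]
tool_rot: [-0.705, 0.706, 0.048, -0.049]
contact_force: [0.1, -0.2, 1.0]
gripper_width: -0.001
```

>>> drive_tool:
  motion:
    - [[-0.14,0,-1],[0,0,0],1]
    - [[-0.14,0,-1],[0,0,0],1]
    - [[-0.14,0,-1],[0,0,0],1]
    - [[-0.14,0,-1],[0,0,0],1]
    - [[-0.14,0,-1],[0,0,0],1]
    - [[-0.14,0,-1],[0,0,0],1]
    - [[-0.14,0,-1],[0,0,0],1]
    - [[-0.14,0,-1],[0,0,0],1]
    - [[-0.14,0,-1],[0,0,0],1]
    - [[-0.14,0,-1],[0,0,0],1]
    - [[-0.14,0,-1],[0,0,0],1]
    - [[-0.14,0,-1],[0,0,0],1]

```text
time: 2.5
tool_pos: [0.4468, 0.0076, 0.2308]
tool_rot: [0.705, -0.705, -0.049, 0.05]
contact_force: [1.0, 0.0, -0.1]
gripper_width: 0.001
```

>>> drive_tool:
  motion:
    - [[-0.14,0,-1],[0,0,0],1]
    - [[-0.14,0,-1],[0,0,0],1]
    - [[-0.14,0,-1],[0,0,0],1]
    - [[-0.14,0,-1],[0,0,0],1]
    - [[-0.14,0,-1],[0,0,0],1]
    - [[-0.14,0,-1],[0,0,0],1]
    - [[-0.14,0,-1],[0,0,0],1]
    - [[-0.14,0,-1],[0,0,0],1]
    - [[-0.14,0,-1],[0,0,0],1]
    - [[-0.14,0,-1],[0,0,0],1]
    - [[-0.14,0,-1],[0,0,0],1]
    - [[-0.14,0,-1],[0,0,0],1]

```text
time: 3.7
tool_pos: [0.4472, -0.2952, 0.2307]
tool_rot: [0.706, -0.705, -0.049, 0.05]
contact_force: [0.5, -0.1, -0.7]
gripper_width: 0.004
```

>>> drive_tool:
  motion:
    - [[0,0,-0.8],[0,0,0],1]
    - [[0,0,-0.7],[0,0,0],1]
    - [[0,0,0],[0,0,0],1]

```text
time: 4.0
tool_pos: [0.4526, -0.3329, 0.2308]
tool_rot: [0.706, -0.705, -0.049, 0.049]
contact_force: [0.3, 0.3, 0.1]
gripper_width: 0.001
```

```bash
python3 - <<'E'
from h import *
s=manip.state(); print(s["tool_pos"],R_tool(s).round(3),s["contact_force"])
i,W=cloud("wrist"); cv2.imwrite("pics/w1.png",i)
m=(W[...,2]>.079)&(W[...,2]<.09)&(abs(W[...,0]-.44)<.06)&(abs(W[...,1]+.29)<.06)
Q=W[m]; print(len(Q),cv2.minAreaRect(Q[:,:2].astype(np.float32)) if len(Q) else 0)
E
```

```text
[ 0.45259775 -0.33286864  0.23078511] [[ 0.99  -0.001 -0.138]
 [ 0.138  0.     0.99 ]
 [-0.001 -1.     0.   ]] [0.28724529 0.33020278 0.11485866]
786 ((0.44468268752098083, -0.2989157438278198), (0.027372322976589203, 0.018970567733049393), 8.267515182495117)
```

View pics/w1.png

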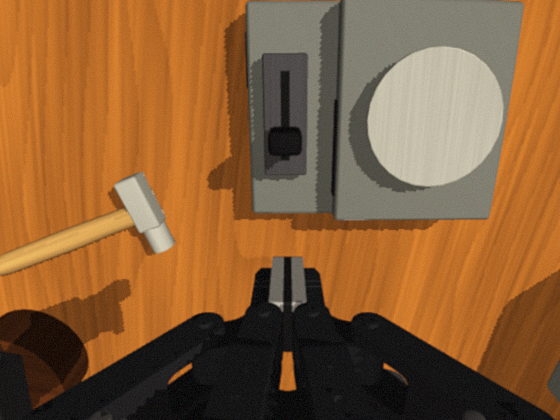

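The wrist view shows the knob at px (285,141) near the bottom (−y) end of its slot, with the closed fingers at (287,290), just beyond it and in line. Depth puts the knob at (0.4447, -0.2989), which agrees with the top view. I descend and then push.

>>> drive_tool:
  motion:
    - [[-0.12,0.9,0],[0,0,0],1]
    - [[0,0.9,0],[0,0,0],1]
    - [[0,0.9,0],[0,0,0],1]
    - [[0,0.9,0],[0,0,0],1]
    - [[0,0.9,0],[0,0,0],1]
    - [[0,0.9,0],[0,0,0],1]
    - [[0,0.9,0],[0,0,0],1]
    - [[0,0.76,0],[0,0,0],1]
    - [[0,0,0],[0,0,0],1]

```text
time: 4.95
tool_pos: [0.448, -0.329, 0.0515]
tool_rot: [0.707, -0.703, -0.048, 0.051]
contact_force: [-0.9, -0.0, -0.4]
gripper_width: -0.001
```

>>> drive_tool:
  motion:
    - [[0,0,0.3],[0,0,0],1]
    - [[0,0,0.3],[0,0,0],1]
    - [[0,0,0.3],[0,0,0],1]
    - [[0,0,0.3],[0,0,0],1]
    - [[0,0,0.3],[0,0,0],1]
    - [[0,0,0.3],[0,0,0],1]
    - [[0,0,0],[0,0,0],1]

```text
time: 5.65
tool_pos: [0.4433, -0.2862, 0.0548]
tool_rot: [0.706, -0.705, -0.05, 0.05]
contact_force: [-0.9, -0.2, 0.5]
gripper_width: 0.002
```

>>> drive_tool:
  motion:
    - [[0,0,0.3],[0,0,0],1]
    - [[0,0,0.3],[0,0,0],1]
    - [[0,0,0.3],[0,0,0],1]
    - [[0,0,0.2],[0,0,0],1]
    - [[0,0,0],[0,0,0],1]

```text
time: 6.15
tool_pos: [0.4413, -0.2715, 0.0557]
tool_rot: [-0.695, 0.716, 0.052, -0.048]
contact_force: [7.0, -44.2, -25.8]
gripper_width: -0.002
```

>>> drive_tool:
  motion:
    - [[0,0,-0.4],[0,0,0],1]
    - [[0,0,-0.6],[0,0,0],1]
    - [[0,-0.8,0],[0,0,0],1]
    - [[0,-1,0],[0,0,0],1]
    - [[0,-1,0],[0,0,0],1]
    - [[0,-1,0],[0,0,0],1]
    - [[0,-1,0],[0,0,0],1]
    - [[0,0,0],[0,0,0],1]

```text
time: 6.95
tool_pos: [0.445, -0.2859, 0.179]
tool_rot: [-0.704, 0.707, 0.051, -0.048]
contact_force: [0.9, 0.6, -0.0]
gripper_width: -0.0
```

```bash
python3 - <<'E'
from h import *
s=manip.state(); print(s["tool_pos"],R_tool(s).round(3),s["contact_force"])
i,W=cloud("wrist"); cv2.imwrite("pics/w2.png",i)
m=(W[...,2]>.079)&(W[...,2]<.09)&(abs(W[...,0]-.44)<.06)&(abs(W[...,1]+.26)<.06)
Q=W[m]; print(len(Q),cv2.minAreaRect(Q[:,:2].astype(np.float32)) if len(Q) else 0)
E
```

```text
[ 0.44499752 -0.28591944  0.17895148] [[ 0.99   0.005 -0.14 ]
 [ 0.14  -0.004  0.99 ]
 [ 0.005 -1.    -0.004]] [ 9.28752907e-01  6.49419932e-01 -7.12709045e-04]
1144 ((0.4383476674556732, -0.25137656927108765), (0.027647122740745544, 0.01991867832839489), 7.881383419036865)
```

View pics/w2.png

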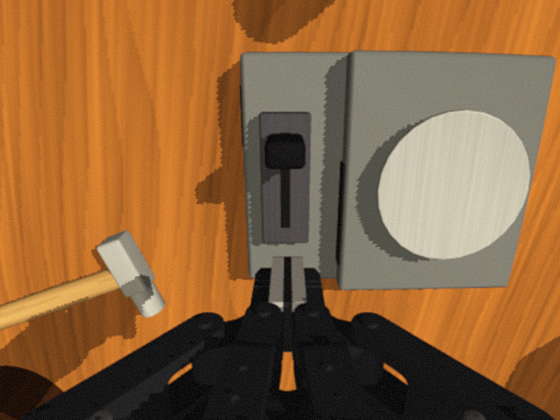

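The knob is now at px (285,150) and has moved 48 mm to y_b = +29.5 mm, which is the released end of a centred 60 mm track. The push also ended on a hard 44 N contact, so the lock is at its stop. Next is the nearest tin.

>>> drive_tool:
  motion:
    - [[0.33,0,0.93],[0,0,0],-1]
    - [[0.33,0,0.93],[0,0,0],-1]
    - [[0.33,0,0.93],[0,0,0],-1]
    - [[0.33,0,0.93],[0,0,0],-1]
    - [[0.33,0,0.93],[0,0,0],-1]
    - [[0.33,0,0.93],[0,0,0],-1]
    - [[0.33,0,0.93],[0,0,0],-1]
    - [[0.33,0,0.93],[0,0,0],-1]
    - [[0.33,0,0.93],[0,0,0],-1]
    - [[0.33,0,0.93],[0,0,0],-1]
    - [[0.35,0,0.93],[0,0,0],-1]
    - [[0.35,0,0.97],[0,0,0],-1]

```text
time: 8.2
tool_pos: [0.5019, 0.0077, 0.1725]
tool_rot: [0.706, -0.705, -0.048, 0.051]
contact_force: [-0.5, -0.1, -0.4]
gripper_width: 1.003
```

>>> drive_tool:
  motion:
    - [[0,0,0],[0,0,0],-1]
    - [[0,0,0],[0,0,0],-1]

```text
time: 8.4
tool_pos: [0.502, 0.0068, 0.173]
tool_rot: [0.705, -0.705, -0.049, 0.051]
contact_force: [-0.4, 0.1, 0.1]
gripper_width: 1.0
```

```bash
cat >> h.py <<'E'
def tin(x,y):
    s=manip.state(); i,W=cloud("wrist"); 
    m=(W[...,2]>.064)&(W[...,2]<.076)&(np.hypot(W[...,0]-x,W[...,1]-y)<.045)
    Q=W[m]; c=cv2.minEnclosingCircle(Q[:,:2].astype(np.float32)) if len(Q) else 0
    print("tcp",s["tool_pos"],"w",s["gripper_width"],len(Q),c)
    if c: 
        d=np.array([*c[0],0.022])-s["tool_pos"]; print("units",(R_tool(s).T@d/.025).round(2))
    return i
E
python3 -c "
from h import *
cv2.imwrite('pics/w3.png',tin(.505,.0054))"
```

```text
tcp [0.50203503 0.00679674 0.17299964] w 0.9996997354743344 5106 ((0.5049875974655151, 0.004287941846996546), 0.03082410804927349)
units [ 0.12  6.04 -0.12]
```

>>> drive_tool:
  motion:
    - [[0.12,0.8,-0.1],[0,0,0],-1]
    - [[0,0.9,0],[0,0,0],-1]
    - [[0,0.9,0],[0,0,0],-1]
    - [[0,0.9,0],[0,0,0],-1]
    - [[0,0.9,0],[0,0,0],-1]
    - [[0,0.9,0],[0,0,0],-1]
    - [[0,0.7,0],[0,0,0],-1]
    - [[0,0,0],[0,0,0],-1]

```text
time: 9.25
tool_pos: [0.5033, 0.0037, 0.0214]
tool_rot: [0.706, -0.705, -0.047, 0.051]
contact_force: [-0.3, -0.6, 0.5]
gripper_width: 1.0
```

>>> drive_tool:
  motion:
    - [[0,0,0],[0,0,0],1]
    - [[0,0,0],[0,0,0],1]
    - [[0,0,0],[0,0,0],1]
    - [[0,0,0],[0,0,0],1]
    - [[0,0,0],[0,0,0],1]
    - [[0,0,0],[0,0,0],1]
    - [[0,0,0],[0,0,0],1]

```text
time: 9.95
tool_pos: [0.5071, 0.0039, 0.0262]
tool_rot: [-0.705, 0.706, 0.05, -0.049]
contact_force: [-4.3, -1.4, 6.6]
gripper_width: 0.68
```

>>> drive_tool:
  motion:
    - [[0,-0.4,0],[0,0,0],1]
    - [[0,-0.4,0],[0,0,0],1]
    - [[0,-0.4,0],[0,0,0],1]
    - [[0,-0.4,0],[0,0,0],1]
    - [[0,0,0],[0,0,0],1]
    - [[0,0,0],[0,0,0],1]
    - [[0,0,0],[0,0,0],1]

```text
time: 10.65
tool_pos: [0.5059, 0.0044, 0.0643]
tool_rot: [0.705, -0.705, -0.049, 0.05]
contact_force: [-0.5, -0.2, -3.0]
gripper_width: 0.679
```

>>> drive_tool:
  motion:
    - [[0,0,0],[0,0,0],1]
    - [[0,0,0],[0,0,0],1]

```text
time: 10.85
tool_pos: [0.506, 0.0044, 0.0642]
tool_rot: [0.705, -0.705, -0.049, 0.05]
contact_force: [-0.1, -0.5, -3.1]
gripper_width: 0.681
```

That reads 3.1 N, so it is a light tin. I set it back down and go to the middle tin.

>>> drive_tool:
  motion:
    - [[0,0.4,0],[0,0,0],1]
    - [[0,0.4,0],[0,0,0],1]
    - [[0,0.3,0],[0,0,0],1]
    - [[0,0.2,0],[0,0,0],1]
    - [[0,0.15,0],[0,0,0],1]
    - [[0,0,0],[0,0,0],1]
    - [[0,0,0],[0,0,0],1]

```text
time: 11.55
tool_pos: [0.5066, 0.0043, 0.0287]
tool_rot: [-0.705, 0.705, 0.05, -0.049]
contact_force: [-0.9, -0.5, -2.8]
gripper_width: 0.683
```

>>> drive_tool:
  motion:
    - [[0,0.06,0],[0,0,0],1]
    - [[0,0.05,0],[0,0,0],1]
    - [[0,0,0],[0,0,0],1]

```text
time: 11.85
tool_pos: [0.5067, 0.0043, 0.0262]
tool_rot: [-0.705, 0.705, 0.05, -0.049]
contact_force: [-0.6, -0.9, 0.2]
gripper_width: 0.678
```

>>> drive_tool:
  motion:
    - [[0,0,0],[0,0,0],-1]
    - [[0,0,0],[0,0,0],-1]
    - [[0,0,0],[0,0,0],-1]
    - [[0,0,0],[0,0,0],-1]
    - [[0,0,0],[0,0,0],-1]
    - [[0,-0.9,0],[0,0,0],-1]
    - [[0,-1,0],[0,0,0],-1]
    - [[0,-1,0],[0,0,0],-1]
    - [[0,-1,0],[0,0,0],-1]
    - [[0,-1,0],[0,0,0],-1]
    - [[0,-1,0],[0,0,0],-1]

```text
time: 12.95
tool_pos: [0.5062, 0.0043, 0.1743]
tool_rot: [-0.705, 0.705, 0.05, -0.05]
contact_force: [-0.3, -0.4, 0.6]
gripper_width: 0.997
```

>>> drive_tool:
  motion:
    - [[0.14,0,0.95],[0,0,0],-1]
    - [[0.14,0,0.95],[0,0,0],-1]
    - [[0.14,0,0.95],[0,0,0],-1]
    - [[0.14,0,0.95],[0,0,0],-1]
    - [[0.14,0,0.95],[0,0,0],-1]
    - [[0.14,0,0.95],[0,0,0],-1]
    - [[0.14,0,0.5],[0,0,0],-1]
    - [[0,0,0],[0,0,0],-1]
    - [[0,0,0],[0,0,0],-1]

```text
time: 13.85
tool_pos: [0.509, 0.1608, 0.1732]
tool_rot: [-0.705, 0.706, 0.049, -0.05]
contact_force: [-0.1, -0.3, -0.2]
gripper_width: 1.0
```

```bash
python3 -c "
from h import *
cv2.imwrite('pics/w4.png',tin(.5086,.1618))
i,W=cloud('top'); cv2.imwrite('pics/top2.png',i); Q=W[195:245,255:305].reshape(-1,3); Q=Q[(Q[:,2]>.062)&(Q[:,2]<.078)]; print(cv2.minEnclosingCircle(Q[:,:2].astype(np.float32)),np.median(Q[:,2]))"
```

```text
tcp [0.50900196 0.16077599 0.17317269] w 1.0000304024520281 5178 ((0.5085817575454712, 0.1618383377790451), 0.030808722600340843)
units [-0.01  6.05  0.05]
((0.504833459854126, 0.005813963245600462), 0.03032372146844864) 0.06934263399771423
```

>>> drive_tool:
  motion:
    - [[0,0.8,0.05],[0,0,0],-1]
    - [[0,0.9,0],[0,0,0],-1]
    - [[0,0.9,0],[0,0,0],-1]
    - [[0,0.9,0],[0,0,0],-1]
    - [[0,0.9,0],[0,0,0],-1]
    - [[0,0.9,0],[0,0,0],-1]
    - [[0,0.6,0],[0,0,0],-1]
    - [[0,0,0],[0,0,0],-1]

```text
time: 14.75
tool_pos: [0.5069, 0.1614, 0.0233]
tool_rot: [-0.705, 0.706, 0.047, -0.051]
contact_force: [-0.9, 0.3, 0.2]
gripper_width: 0.998
```

>>> drive_tool:
  motion:
    - [[0,0,0],[0,0,0],1]
    - [[0,0,0],[0,0,0],1]
    - [[0,0,0],[0,0,0],1]
    - [[0,0,0],[0,0,0],1]
    - [[0,0,0],[0,0,0],1]
    - [[0,0,0],[0,0,0],1]
    - [[0,0,0],[0,0,0],1]

```text
time: 15.45
tool_pos: [0.5104, 0.1626, 0.0278]
tool_rot: [0.705, -0.705, -0.051, 0.048]
contact_force: [-0.3, -1.2, 6.5]
gripper_width: 0.701
```

>>> drive_tool:
  motion:
    - [[0,-0.4,0],[0,0,0],1]
    - [[0,-0.4,0],[0,0,0],1]
    - [[0,-0.4,0],[0,0,0],1]
    - [[0,-0.4,0],[0,0,0],1]
    - [[0,0,0],[0,0,0],1]
    - [[0,0,0],[0,0,0],1]
    - [[0,0,0],[0,0,0],1]
    - [[0,0,0],[0,0,0],1]

```text
time: 16.25
tool_pos: [0.5082, 0.1624, 0.0651]
tool_rot: [-0.705, 0.705, 0.049, -0.05]
contact_force: [-0.1, -0.3, -2.8]
gripper_width: 0.7
```

This one reads 2.8 N, so it is also light. I set it back down.

>>> drive_tool:
  motion:
    - [[0,0.4,0],[0,0,0],1]
    - [[0,0.4,0],[0,0,0],1]
    - [[0,0.3,0],[0,0,0],1]
    - [[0,0.2,0],[0,0,0],1]
    - [[0,0.1,0],[0,0,0],1]
    - [[0,0.07,0],[0,0,0],1]
    - [[0,0.06,0],[0,0,0],1]
    - [[0,0,0],[0,0,0],1]
    - [[0,0,0],[0,0,0],1]

```text
time: 17.15
tool_pos: [0.5091, 0.1625, 0.0279]
tool_rot: [0.705, -0.705, -0.05, 0.049]
contact_force: [-0.1, 0.5, -4.1]
gripper_width: 0.695
```

>>> drive_tool:
  motion:
    - [[0,0.05,0],[0,0,0],1]
    - [[0,0,0],[0,0,0],1]
    - [[0,0,0],[0,0,0],1]

```text
time: 17.45
tool_pos: [0.5092, 0.1625, 0.0278]
tool_rot: [-0.705, 0.705, 0.05, -0.05]
contact_force: [-4.0, -0.6, 6.6]
gripper_width: 0.699
```

On the bench. I release it and move to the left tin at (0.5254, 0.3245).

>>> drive_tool:
  motion:
    - [[0,0,0],[0,0,0],-1]
    - [[0,0,0],[0,0,0],-1]
    - [[0,0,0],[0,0,0],-1]
    - [[0,0,0],[0,0,0],-1]
    - [[0,0,0],[0,0,0],-1]
    - [[0,-0.9,0],[0,0,0],-1]
    - [[0,-1,0],[0,0,0],-1]
    - [[0,-1,0],[0,0,0],-1]
    - [[0,-1,0],[0,0,0],-1]
    - [[0,-1,0],[0,0,0],-1]
    - [[0,-1,0],[0,0,0],-1]

```text
time: 18.55
tool_pos: [0.5087, 0.1624, 0.1748]
tool_rot: [0.705, -0.705, -0.05, 0.049]
contact_force: [0.9, -0.1, -0.2]
gripper_width: 0.997
```

>>> drive_tool:
  motion:
    - [[0.22,0,0.9],[0,0,0],-1]
    - [[0.22,0,0.9],[0,0,0],-1]
    - [[0.22,0,0.9],[0,0,0],-1]
    - [[0.22,0,0.9],[0,0,0],-1]
    - [[0.22,0,0.9],[0,0,0],-1]
    - [[0.22,0,0.9],[0,0,0],-1]
    - [[0.22,0,0.9],[0,0,0],-1]
    - [[0,0,0],[0,0,0],-1]
    - [[0,0,0],[0,0,0],-1]

```text
time: 19.45
tool_pos: [0.5247, 0.3238, 0.1735]
tool_rot: [-0.705, 0.706, 0.05, -0.05]
contact_force: [0.6, 1.0, -0.1]
gripper_width: 1.0
```

```bash
python3 -c "
from h import *
cv2.imwrite('pics/w5.png',tin(.5254,.3245))"
```

```text
tcp [0.52473469 0.32375818 0.17347393] w 0.9999192581827692 5146 ((0.5256534814834595, 0.324738472700119), 0.030806129798293114)
units [0.05 6.06 0.04]
```

>>> drive_tool:
  motion:
    - [[0.05,0.8,0.05],[0,0,0],-1]
    - [[0,0.9,0],[0,0,0],-1]
    - [[0,0.9,0],[0,0,0],-1]
    - [[0,0.9,0],[0,0,0],-1]
    - [[0,0.9,0],[0,0,0],-1]
    - [[0,0.9,0],[0,0,0],-1]
    - [[0,0.6,0],[0,0,0],-1]
    - [[0,0,0],[0,0,0],-1]

```text
time: 20.3
tool_pos: [0.5242, 0.3235, 0.0236]
tool_rot: [-0.705, 0.706, 0.047, -0.051]
contact_force: [0.2, 0.2, -1.3]
gripper_width: 1.002
```

>>> drive_tool:
  motion:
    - [[0,0,0],[0,0,0],1]
    - [[0,0,0],[0,0,0],1]
    - [[0,0,0],[0,0,0],1]
    - [[0,0,0],[0,0,0],1]
    - [[0,0,0],[0,0,0],1]
    - [[0,0,0],[0,0,0],1]
    - [[0,0,0],[0,0,0],1]

```text
time: 21.0
tool_pos: [0.527, 0.3257, 0.0284]
tool_rot: [0.706, -0.705, -0.05, 0.049]
contact_force: [-1.9, -1.2, 6.9]
gripper_width: 0.696
```

>>> drive_tool:
  motion:
    - [[0,-0.4,0],[0,0,0],1]
    - [[0,-0.4,0],[0,0,0],1]
    - [[0,-0.4,0],[0,0,0],1]
    - [[0,-0.4,0],[0,0,0],1]
    - [[0,0,0],[0,0,0],1]
    - [[0,0,0],[0,0,0],1]
    - [[0,0,0],[0,0,0],1]
    - [[0,0,0],[0,0,0],1]

```text
time: 21.8
tool_pos: [0.5254, 0.3249, 0.0654]
tool_rot: [-0.705, 0.706, 0.049, -0.05]
contact_force: [-1.0, 0.1, -6.5]
gripper_width: 0.694
```

That reads 6.5 N, so this is the heavy tin. I raise it and carry it to the pan.

>>> drive_tool:
  motion:
    - [[0,-0.3,0],[0,0,0],1]
    - [[0,-0.5,0],[0,0,0],1]
    - [[0,-0.6,0],[0,0,0],1]
    - [[0,-0.6,0],[0,0,0],1]
    - [[0,-0.6,0],[0,0,0],1]
    - [[0,-0.6,0],[0,0,0],1]
    - [[0,-0.5,0],[0,0,0],1]
    - [[0,-0.4,0],[0,0,0],1]
    - [[0,-0.3,0],[0,0,0],1]
    - [[0,0,-0.2],[0,0,0],1]
    - [[0,0,-0.4],[0,0,0],1]
    - [[0,0,-0.6],[0,0,0],1]

```text
time: 23.0
tool_pos: [0.5296, 0.2946, 0.1751]
tool_rot: [-0.705, 0.706, 0.049, -0.05]
contact_force: [0.1, 0.0, -7.4]
gripper_width: 0.693
```

>>> drive_tool:
  motion:
    - [[-0.05,0,-0.8],[0,0,0],1]
    - [[-0.05,0,-0.8],[0,0,0],1]
    - [[-0.05,0,-0.8],[0,0,0],1]
    - [[-0.05,0,-0.8],[0,0,0],1]
    - [[-0.05,0,-0.8],[0,0,0],1]
    - [[-0.05,0,-0.8],[0,0,0],1]
    - [[-0.05,0,-0.8],[0,0,0],1]
    - [[-0.05,0,-0.8],[0,0,0],1]
    - [[-0.05,0,-0.8],[0,0,0],1]
    - [[-0.05,0,-0.8],[0,0,0],1]
    - [[-0.05,0,-0.8],[0,0,0],1]
    - [[-0.05,0,-0.8],[0,0,0],1]

```text
time: 24.2
tool_pos: [0.548, 0.0537, 0.1754]
tool_rot: [-0.705, 0.706, 0.049, -0.05]
contact_force: [-0.9, 0.2, -6.5]
gripper_width: 0.697
```

>>> drive_tool:
  motion:
    - [[-0.06,0,-0.8],[0,0,0],1]
    - [[-0.06,0,-0.8],[0,0,0],1]
    - [[-0.06,0,-0.8],[0,0,0],1]
    - [[-0.06,0,-0.8],[0,0,0],1]
    - [[-0.06,0,-0.8],[0,0,0],1]
    - [[-0.06,0,-0.8],[0,0,0],1]
    - [[-0.06,0,-0.8],[0,0,0],1]
    - [[-0.06,0,-0.8],[0,0,0],1]
    - [[-0.06,0,-0.8],[0,0,0],1]
    - [[-0.06,0,-0.6],[0,0,0],1]
    - [[-0.06,0,-0.4],[0,0,0],1]
    - [[0,0,0],[0,0,0],1]

```text
time: 25.4
tool_pos: [0.5607, -0.1509, 0.176]
tool_rot: [0.705, -0.705, -0.049, 0.049]
contact_force: [0.2, 0.2, -6.3]
gripper_width: 0.692
```

>>> drive_tool:
  motion:
    - [[-0.03,0,-0.3],[0,0,0],1]
    - [[-0.03,0,-0.6],[0,0,0],1]
    - [[-0.03,0,-0.7],[0,0,0],1]
    - [[-0.03,0,-0.7],[0,0,0],1]
    - [[-0.03,0,-0.7],[0,0,0],1]
    - [[-0.03,0,-0.7],[0,0,0],1]
    - [[0,0,-0.46],[0,0,0],1]
    - [[0,0,-0.3],[0,0,0],1]
    - [[0,0,0],[0,0,0],1]
    - [[0,0,0],[0,0,0],1]
    - [[0,0,0],[0,0,0],1]
    - [[0,0,0],[0,0,0],1]

```text
time: 26.6
tool_pos: [0.5723, -0.2599, 0.1763]
tool_rot: [0.705, -0.705, -0.05, 0.05]
contact_force: [0.3, -0.2, -6.3]
gripper_width: 0.692
```

```bash
python3 - <<'E'
from h import *
s=manip.state(); print(s["tool_pos"],s["contact_force"],s["gripper_width"],s["joint_vel"].round(3))
i,W=cloud("top"); W0=np.load("top.npy")
for u,v in[(202,216),(280,219)]:
    for w in(W0,W):
        Q=w[v-25:v+25,u-25:u+25].reshape(-1,3); Q=Q[(Q[:,2]>.062)&(Q[:,2]<.078)]; print(cv2.minEnclosingCircle(Q[:,:2].astype(np.float32)))
i,W=cloud("scene"); cv2.imwrite("pics/s_end.png",i)
E
```

```text
[ 0.57228146 -0.25989088  0.17629468] [ 0.28486797 -0.24153215 -6.29353989] 0.6918293877276939 [-0.    -0.001 -0.     0.     0.002  0.   ]
((0.5082539319992065, 0.1623358130455017), 0.029687751084566116)
((0.5076612234115601, 0.16221001744270325), 0.03021804615855217)
((0.5041178464889526, 0.005190227180719376), 0.03064270317554474)
((0.5046766400337219, 0.0058343056589365005), 0.03041134402155876)
```

View pics/s_end.png

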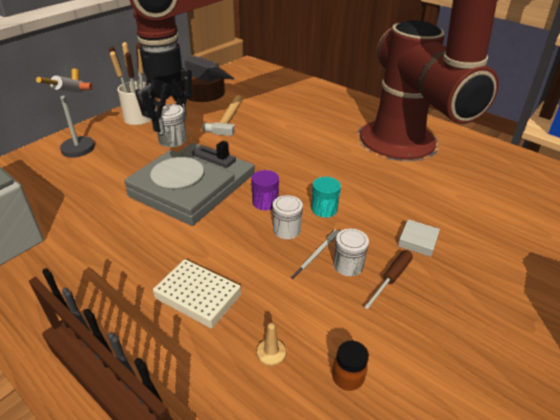

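The tin hangs upright at px (172,125) above the pan, the knob at (222,148) is at the released end, and the other tins and bystanders have not moved. I hand the job in.

```bash
python3 -c "
from plant import manip
manip.job_done()"
```

```text
the job is handed in; nothing more can be done
```

The job is handed in with the heaviest tin held upright over the balance pan; the hand-in itself gives no verdict.

- **Lock:** I pushed the knob about 48 mm to the left before lifting any tin. It stopped against a firm 44 N contact. The wrist camera put it at the released end, at about 59.5 of 60 mm, assuming the track is centred on the balance.
- **Hefting:** the tins read 3.1 N (right), 2.8 N (middle) and 6.5 N (left). The left tin is the heaviest.
- **Final hold:** at 26.6 s, the held tin's axis was about 2 mm from the pan centre and its bottom about 82 mm above the pan. It was at rest, with a steady 6.3 N load.
- **Lighter tins:** both stand within about 1 mm of where they started. In the last picture the other objects on the bench looked undisturbed.

No check failed. One reading while setting the middle tin down was slightly ambiguous (-4.1 N). I lowered it another 1 mm and felt the bench before releasing it.

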